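Clamp a blank in the drill jig with the slip-clutch thumbscrew

TASK

Slide the aluminium blank lengthwise into the red drill jig, from its open flared end, until it lies flat on the bed with its end home against the steel back stop; bring it up to the stop gently, never ramming it. Then clamp it by turning the thumbscrew clockwise, and stop as soon as its clutch slips for the first time, when the knob's red mark has just begun to part from the collar's white mark. Let go and leave the blank clamped there, and leave the oil bottle, wrench and parts bin where they are.

Things in the scene. Friction and masses are not known exactly. Their poses are not given: they have to be found in the camera images.
- jig: Fixed drill jig: grey bed plate 130 x 124 mm, its top 20 mm above the bench, under a red bridge. Origin: on the bench, on the thumbscrew's vertical axis; x points along the channel from its open mouth (robot's side) to the back stop. Bed: x -70 to +60 mm. Two steel rails 10 mm high leave a channel 35 mm wide, centred on y = 0, x -45 to +35 mm; before that they flare.
- stop: Fixed dark steel back stop at the channel's end, 12 x 50 x 18 mm, rigid. Origin: lower middle of the face that the blank meets, on the bed, 40 mm beyond the thumbscrew's axis. Ramming the blank against it with more than 30 N spoils the job.
- seat (a point): Where the middle of the blank's underside lies when it is home: on the bed, on the channel's centre line, 40 mm before the thumbscrew's axis, 80 mm before the stop's face. Axes as the jig's.
- blank: Loose aluminium bar 160 x 30 x 16 mm, 0.15 to 0.29 kg, dark holes near both (like) ends, blue line across the middle; flat on the bench at first. Origin: centre of underside; x along its length, z up. Home, its last 50 mm stick out beyond the bed: held there, 50 mm behind its middle, the gripper clears the bridge. Let go, it rests flat on the bed without tipping.
- spindle: Steel spindle with a brass foot 20 mm in diameter, under the bridge on the thumbscrew's axis. Origin: centre of the foot's underside. It does not rotate; it comes down 3 mm per radian of the collar. At first the foot stands 2.5 to 5.5 mm above the top of a blank lying on the bed.
- collar: Black disc 58 mm in diameter, 6 mm thick, just above the bridge, with a white mark at its rim on its +x axis. Origin: on the axis, its underside, 119 mm above the bench. It is fixed to the screw and stands still once the spindle is tight. Held by the screw's friction, it stays when the knob is let go.
- knob: Ribbed round knob 38 mm in diameter, 32 mm tall, red mark on its +x axis. Origin: on the axis, its underside, 125 mm up; height constant. Clockwise from above tightens. A drag clutch joins it to the collar: running free 0.13 N m, rising when tight, slips at 0.35 N m (level). Marks in line at first, direction varies; turn needed 0.8 to 2.2 rad. Over 0.5 rad of slip spoils the job.
- oiler: Bystander: yellow oil bottle with red cap, 52 mm in diameter, 150 mm tall. Origin: centre of its underside.
- wrench: Bystander: steel wrench 150 mm long lying flat. Origin: centre of its underside.
- parts_bin: Bystander: blue open parts bin 100 x 100 x 50 mm with one divider. Origin: centre of its underside.
- mouth (a point): Centre of the channel's flared mouth, on the bed, 64 mm before the thumbscrew's axis; here the flare is about 55 mm wide, narrowing to 35 mm within 19 mm. A sloped steel lip, 26 mm wide, leads up onto the bed from 84 mm (14 mm above the bench) to 70 mm before the axis. Axes as the jig's.
- bridge (a point): Centre of the top of the jig's red bridge, 115 mm above the bench, on the thumbscrew's axis. Crosspiece: x -17 to +17 mm, 20 mm thick; uprights 30 x 14 mm at y = +-53 mm. The blank goes in beneath the crosspiece. Axes as the jig's.
Mind the look-alikes: they are no part of the job. Of the things that look like the blank, the largest one is meant.

How it is judged:
By the outcome, as a careful person would: the job done as asked, in the order asked, and still so for the second after the job is handed in, with the robot touching nothing.
It also fails if it takes over 72 s, if anything falls off the work surface, if the arm or the gripper's body presses on something with over 40 N, if the wrist force passes 120 N, or if a joint passes its speed limit or range.

ROBOT

A 6-joint arm with a two-finger parallel gripper is mounted at the origin on the work surface. World frame = base frame: x ahead of the robot, y to its left, z up, the work surface at z = 0. Lengths are in mm, angles in degrees, forces in N, time in s.
With the tool pointing down it reaches from about 300 to 850 mm from the base axis. Payload 4.2 kg.
Tool frame: the origin (TCP) lies on the centre line of the jaws, within the pads' length; the fingertips stand 8 mm ahead of it and the grasp point (between the pads) lies 11 mm behind it; z points along the fingers, y is the line along which they close (so a half turn about z gives the same grasp; the last joint's range is limited). The gripper opens to 91 mm and grips with 3 to 60 N. Pads are 32 mm wide; open, the fingers measure 118 mm over their backs; the gripper's body (76 mm by 178 mm) begins 60 mm behind the grasp point.
Start: joints at [-76.948, 18.312, 89.639, -0, 72.044, -1.146], TCP at [141.033, -557.451, 221.976] pointing down, gripper open.
Joint ranges: [-177.97, 177.97], [-48.28, 115.42], [12.27, 149.76], [-77.06, 257.06], [2.81, 150.46], [-146.56, 146.56]. Speed limits (degrees/s): [147.25, 147.25, 180, 180, 180, 180].

INTERFACE

Orientations are given as [roll, pitch, yaw] about the fixed x, y, z axes, in that order (R = Rz(yaw) Ry(pitch) Rx(roll)).
In Python, from workcell import telemetry, eyes, ticket gives the robot as it stands. The module is installed in compiled form; this text tells all that it offers.
- The arm moves only by the shell command python3 -m crank 'ROWS' [OPENING] [FORCE]. ROWS is JSON, a list of rows, each an object of numbers: "dx", "dy", "dz": the shift along the world's x, y, z normalised to -1 to 1, where 1 is 80 cm; "yaw": the turn about the world's z normalised to -1 to 1, where 1 is 5 degrees. A call has 1 to 10 rows; each row shifts and turns the commanded pose from where the row before left it; what a row does not reach is not made up. A row lasts 1/8 s, in which the tool goes at most 62.5 mm and 10.7 degrees, less where a joint would pass 70% of its speed; a pose out of reach is approached as far as the arm can. A call with a number of a shift or a turn outside -1 to 1 is refused whole. A call with a gripper value outside its range is refused whole. OPENING is the opening, from 0 (shut) to 1 (fully open), set as the call begins (- or left out, the last holds). The fingers move at their own pace and stop on an object; FORCE is the grip in N (left out, the last holds). Time passes only in rows, so rows that do not move let the fingers close. It gives the time, the measured TCP pose, the force, the opening and the grip force at its end, in the units of the state.
- telemetry.state(): the state, without advancing time (a new reading comes with each control period).
- eyes.grab_frame(name): name is "scene" or "side" or "wrist"; returns the picture (400x640x3 uint8, red, green, blue); there is no depth.
- eyes.calibration(name): a dict with "camera_matrix" (3x3 intrinsics, pixels), "k1" (the pictures are not rectified: a ray, as slopes to the right and down, at radius r is drawn at 1 + k1 r^2 times it, then the intrinsics apply), "world_from_camera" (4x4, takes a point from camera to world coordinates). Camera axes: x right, y down, z forward; pixel columns grow to the right and rows downward; lengths in mm; the calibration is good to about 2 mm. A picture is of the moment at which its call begins: read the wrist's pose just before it. calibration takes no time and is no camera call; for the wrist camera it gives the pose at the moment of the call.
- ticket.job_done(): hands the job in; it is judged then, once.
The state is a dict: "time_s": time; "qpos": joint angles; "qvel": joint speeds; "effort": joint torques, N m; "ee_pos": TCP position; "ee_rot": TCP orientation; "force": force on the tool from outside, world axes, zero at the start; "torque": the same for the moment, N m; "gripper_width": finger opening in mm; "gripper_force": force on a finger pad.
Only numpy, scipy, OpenCV 4.12 (cv2) and the standard library are available. Lean on these libraries where they do the work, as an engineer would, in place of code of your own. Each camera call takes 0.05 s, during which the arm holds its last target. There are 200 camera calls.

## Working session

There is one attempt and no reset: what is moved stays moved. The work goes in short steps, Python scripts to look and compute and a shell command to move; the robot and the scene stay as the last step left them, time stands still between calls to the robot, and variables do not carry over. Pictures are saved under pics/ and viewed, at most 10 in all, crops included, and the job is handed in when it is done.

```bash
mkdir -p pics
cat > h.py <<'E'
import numpy as np, cv2
from workcell import telemetry, eyes, ticket
def cal(n):
    c=eyes.calibration(n); return np.array(c["camera_matrix"]),c["k1"],np.array(c["world_from_camera"])
def ray(c,uv):
    K,k1,T=c
    p=cv2.undistortPoints(np.array([[uv]],float),K,np.array([k1,0,0,0.]))[0,0]
    d=T[:3,:3]@np.array([p[0],p[1],1]); return T[:3,3],d/np.linalg.norm(d)
def onz(c,uv,z):
    o,d=ray(c,uv); return o+d*(z-o[2])/d[2]
def tri(obs):
    A=np.zeros((3,3));b=np.zeros(3)
    for c,uv in obs:
        o,d=ray(c,uv);P=np.eye(3)-np.outer(d,d);A+=P;b+=P@o
    x=np.linalg.solve(A,b)
    return x,[float(np.linalg.norm((np.eye(3)-np.outer(d,d))@(x-o))) for o,d in [ray(*q) for q in obs]]
def proj(c,X):
    K,k1,T=c; q=np.linalg.inv(T)@np.append(X,1); r=q[:2]/q[2]
    r=r*(1+k1*(r@r)); return K[:2,:2]@r+K[:2,2]
def snap(n,f):
    c=cal(n); im=cv2.cvtColor(eyes.grab_frame(n),cv2.COLOR_RGB2BGR); cv2.imwrite(f'pics/{f}.png',im); np.savez(f'pics/{f}.npz',K=c[0],k=c[1],T=c[2]); return im,c
def load(f):
    z=np.load(f'pics/{f}.npz'); return z['K'],float(z['k']),z['T']
E
python3 - <<'E'
from h import *
a,c=snap('scene','s0'); b,d=snap('side','d0')
s=telemetry.state(); print(s)
print(c[2].round(2),d[2].round(2))
E
```

```text
{'time_s': 0.1, 'qpos': array([-7.69498284e+01,  1.83458172e+01,  8.97000914e+01, -1.00279225e-03,
        7.20428264e+01, -1.14590043e+00]), 'qvel': array([-0.0170379 , -0.01326453, -0.17102727,  0.04839442, -0.01588976,
       -0.07821698]), 'effort': array([-1.12160117e-04, -4.13332915e+01, -2.32510489e+01,  7.29443366e-02,
        4.21909627e-02, -5.93289769e-05]), 'ee_pos': array([ 140.90936951, -557.01145737,  221.22142423]), 'ee_rot': array([-1.79911264e+02, -8.21285418e-04,  1.41963813e+01]), 'force': array([ 0.08091222,  0.37255545, -0.74787855]), 'torque': array([ 0.00892967, -0.01099191,  0.00789441]), 'gripper_force': 0.0, 'gripper_width': 91.07854773321995}
[[-5.10000e-01  5.50000e-01 -6.60000e-01  1.22371e+03]
 [ 8.60000e-01  3.10000e-01 -4.00000e-01  3.93370e+02]
 [-2.00000e-02 -7.80000e-01 -6.30000e-01  6.80910e+02]
 [ 0.00000e+00  0.00000e+00  0.00000e+00  1.00000e+00]] [[ 1.0000e+00 -6.0000e-02  7.0000e-02  5.7006e+02]
 [-9.0000e-02 -6.9000e-01  7.2000e-01 -5.4221e+02]
 [ 1.0000e-02 -7.2000e-01 -6.9000e-01  6.7265e+02]
 [ 0.0000e+00  0.0000e+00  0.0000e+00  1.0000e+00]]
```

View pics/s0.png

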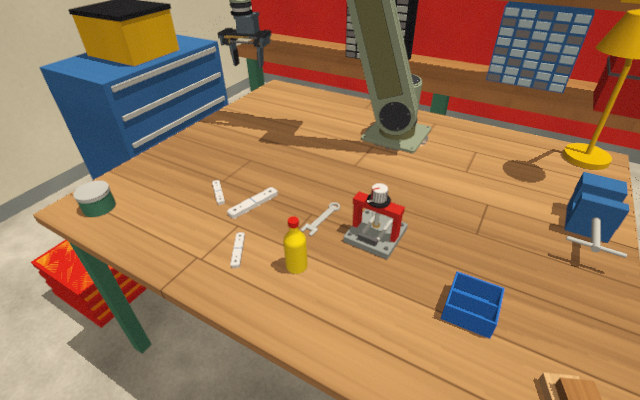

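View pics/d0.png

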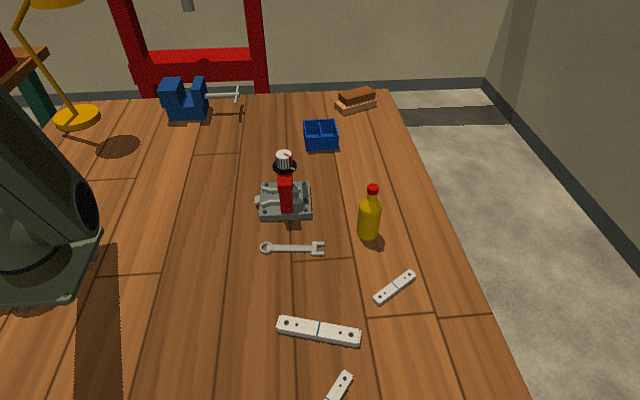

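Bar candidates are scene (253,202) = side (319,331), scene (218,192) = side (340,385), and scene (237,250) = side (394,287). The first is clearly the longest and has the blue middle line. I'll confirm it in one enlarged sheet that also shows the jig.

Run:
```python
from h import *
s=cv2.imread('pics/s0.png');d=cv2.imread('pics/d0.png')
def cr(im,x,y,w,h,W,H): return cv2.resize(im[y:y+h,x:x+w],(W,H),interpolation=cv2.INTER_CUBIC)
# left col: bars ; right col jig
a=cr(s,220,180,80,60,400,300); b=cr(d,265,305,100,75,400,300)
c=cr(s,330,175,100,75+15,400,360)[:300]; e=cr(d,245,140,100,75+15,400,360)[60:]
c=cr(s,335,177,88,88,400,400)[:300] if 0 else cr(s,330,180,100,75,400,300)
e=cr(d,240,147,100,75,400,300)
cv2.imwrite('pics/c0.png',np.vstack([np.hstack([a,b]),np.hstack([c,e])]))
```

```text
(no output)
```

View pics/c0.png

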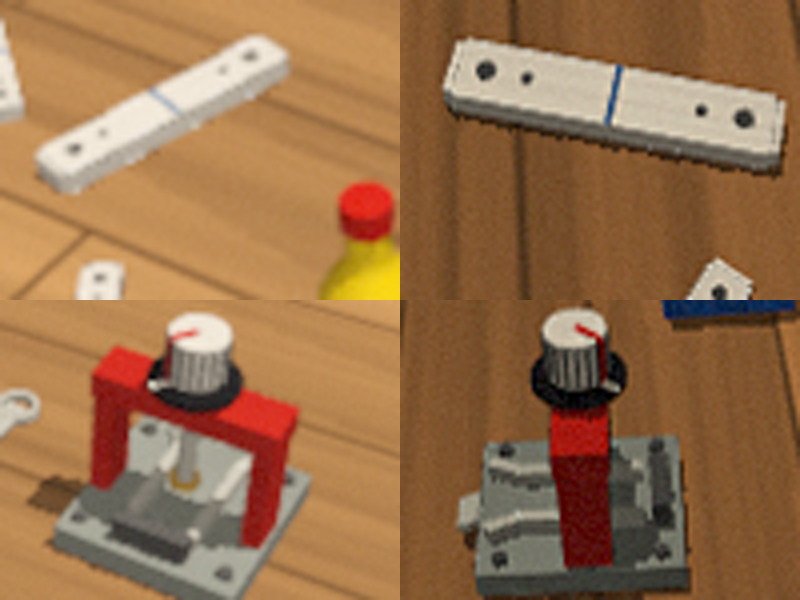

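The sheet confirms it: the largest bar, with two holes at each end and a blue line at scene (253,201) / side (318,329), is the blank. The jig's mouth lip is on the −x side, at side (258,203), and the dark stop is at side (305,196). Now I'll triangulate.

Run:
```python
from h import *
s=load('s0');d=load('d0')
P=dict(holeA=((235,209.8),(351,334.75)),holeB=((270.2,191.2),(286.5,322.5)),mid=((253.4,200.6),(318.5,328.75)),
s_my_px=((349.5,234.25),(306,209.75)),s_py_px=((386,248.25),(304.25,183.5)),s_my_mx=((367,212),(265,212)),s_py_mx=((402.25,224.5),(266.5,184.75)),
knobtop=((380,186.25),(283.75,153.25)),oilcap=((293,222),(373,187)))
for k,(a,b) in P.items():
    x,e=tri([(s,a),(d,b)]); print(k,x.round(1),np.round(e,1))
```

```text
holeA [ 656.4 -226.6   15.1] [1.5 1.5]
holeB [ 537.6 -191.1   15. ] [1.6 1.6]
mid [ 597.1 -208.3   13.7] [1.9 1.9]
s_my_px [593.4 101.   20.7] [1.3 1.3]
s_py_px [594.4 200.7  20.1] [2. 2.]
s_my_mx [492.1 102.9  20.5] [2.1 2.1]
s_py_mx [494.  204.6  20.4] [2.5 2.5]
knobtop [547.8 151.7 160.1] [2.6 2.6]
oilcap [736.4  32.7 145.1] [0. 0.]
```

```bash
python3 -m crank '[{"dx":0.05,"dy":0.045,"yaw":-0.6},{"dx":0.05,"dy":0.045,"yaw":-0.6},{"dx":0.05,"dy":0.045,"yaw":-0.6},{"dx":0.05,"dy":0.045,"yaw":-0.6},{"dx":0.05,"dy":0.045,"yaw":-0.6},{"dx":0.05,"dy":0.045,"yaw":-0.6},{"dx":0.05,"dy":0.045,"yaw":-0.6},{"dx":0.05,"dy":0.045,"yaw":-0.6},{"dx":0.05,"dy":0.045,"yaw":-0.6},{"dx":0.05,"dy":0.045,"yaw":-0.6}]' 1 50
python3 -m crank '[{"dx":0,"yaw":-0.16},{"dx":0}]'
python3 - <<'E'
from h import *
s=telemetry.state();print(s['time_s'],s['ee_pos'],s['ee_rot'],s['qpos'])
snap('wrist','w0')
E
```

```text
0.1 [ 140.90936951 -557.01145737  221.22142423] [-1.79911264e+02 -8.21285418e-04  1.41963813e+01] [-7.69498284e+01  1.83458172e+01  8.97000914e+01 -1.00279225e-03
  7.20428264e+01 -1.14590043e+00]validation failed for argument at $[0]...
validation failed for argument at $[0]...
```

View pics/w0.png

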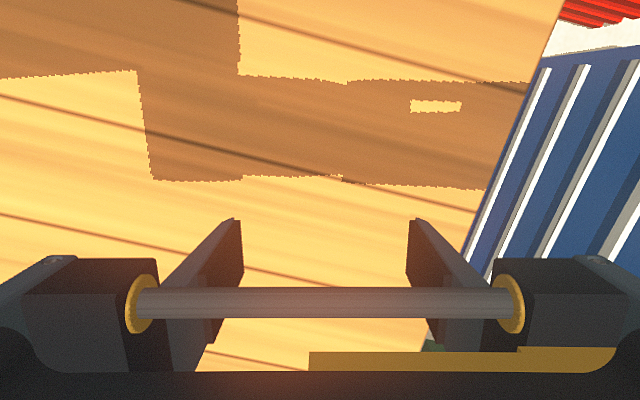

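The call was refused, most likely because every row needs all four keys. The wrist picture only shows the fingers over empty bench.

```bash
python3 -m crank '[{"dx":0.05,"dy":0.045,"dz":0,"yaw":-0.6},{"dx":0.05,"dy":0.045,"dz":0,"yaw":-0.6},{"dx":0.05,"dy":0.045,"dz":0,"yaw":-0.6},{"dx":0.05,"dy":0.045,"dz":0,"yaw":-0.6},{"dx":0.05,"dy":0.045,"dz":0,"yaw":-0.6},{"dx":0.05,"dy":0.045,"dz":0,"yaw":-0.6},{"dx":0.05,"dy":0.045,"dz":0,"yaw":-0.6},{"dx":0.05,"dy":0.045,"dz":0,"yaw":-0.6},{"dx":0.05,"dy":0.045,"dz":0,"yaw":-0.6},{"dx":0.05,"dy":0.045,"dz":0,"yaw":-0.6}]' 1 50 && python3 -m crank '[{"dx":0,"dy":0,"dz":0,"yaw":-0.16},{"dx":0,"dy":0,"dz":0,"yaw":0}]'
python3 - <<'E'
from h import *
s=telemetry.state();print(s['ee_pos'],s['ee_rot'],s['qpos'])
snap('wrist','w1')
E
```

```text
time_s: 1.4
ee_pos: [542.1, -196.1, 221.7]
ee_rot: [180.0, 0.0, -15.9]
force: [0.5, -0.2, 0.3]
gripper_width: 91.4
gripper_force: 0.0
time_s: 1.65
ee_pos: [540.5, -197.5, 221.5]
ee_rot: [180.0, 0.1, -16.6]
force: [0.1, -0.6, 0.6]
gripper_width: 91.0
gripper_force: 0.0
[ 540.50496756 -197.49262239  221.52200633] [ 1.79967036e+02  7.86371879e-02 -1.65525091e+01] [-2.11943146e+01  1.84097889e+01  8.95611164e+01 -4.12131805e-02
  7.21048107e+01  8.53708616e+01]
```

View pics/w1.png

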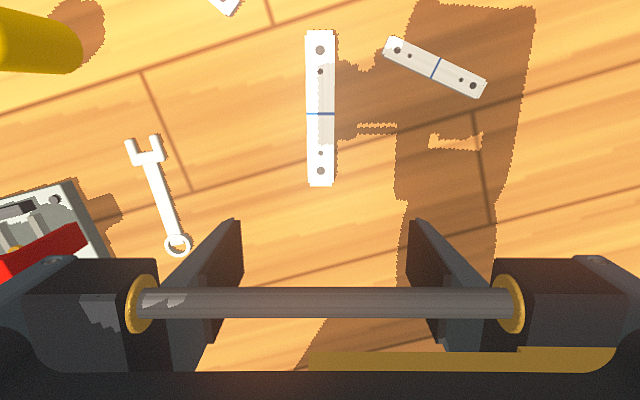

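The blank runs straight up the wrist picture, from (320,30) to (320,186), with holes at (320,50) and (320.5,170). The jig is at lower left and the wrench at (160,195).

Run:
```python
from h import *
w=load('w1');s=load('s0');d=load('d0')
A=onz(w,(320,50),16);B=onz(w,(320.5,170),16);M=onz(w,(320,113),16)
print(A,B,M,(A+B)/2,np.degrees(np.arctan2(*(A-B)[1::-1])))
for n,o in dict(A=[(s,(235,209.8)),(d,(351,334.75)),(w,(320,50))],B=[(s,(270.2,191.2)),(d,(286.5,322.5)),(w,(320.5,170))]).items(): print(n,tri(o))
```

```text
[ 655.84452716 -228.31224932   16.        ] [ 537.6775027  -193.37192296   16.        ] [ 597.08007961 -210.64443931   16.        ] [ 596.76101493 -210.84208614   16.        ] -16.472206965748633
A (array([ 656.13958893, -227.33246404,   15.058319  ]), [1.798599079699504, 1.5191119437021887, 1.0160043232665374])
B (array([ 537.41491621, -191.98513345,   14.90193826]), [2.0277345010069814, 1.4564397899055357, 1.2951778269521803])
```

```bash
python3 -m crank '[{"dx":0.0106,"dy":0.002,"dz":-0.06,"yaw":0},{"dx":0,"dy":0,"dz":-0.07,"yaw":0},{"dx":0,"dy":0,"dz":-0.07,"yaw":0},{"dx":0,"dy":0,"dz":-0.04,"yaw":0},{"dx":0,"dy":0,"dz":-0.015,"yaw":0},{"dx":0,"dy":0,"dz":-0.007,"yaw":0},{"dx":0,"dy":0,"dz":0,"yaw":0}]' && python3 -m crank '[{"dx":0,"dy":0,"dz":0,"yaw":0},{"dx":0,"dy":0,"dz":0,"yaw":0},{"dx":0,"dy":0,"dz":0,"yaw":0},{"dx":0,"dy":0,"dz":0,"yaw":0},{"dx":0,"dy":0,"dz":0,"yaw":0},{"dx":0,"dy":0,"dz":0,"yaw":0}]' 0 50
```

```text
time_s: 2.58
ee_pos: [550.1, -196.4, 13.4]
ee_rot: [180.0, -0.1, -16.6]
force: [-0.3, -0.5, 1.0]
gripper_width: 91.1
gripper_force: 0.0
time_s: 3.32
ee_pos: [549.5, -195.9, 12.3]
ee_rot: [180.0, 0.0, -16.6]
force: [0.3, 0.6, -0.9]
gripper_width: 34.3
gripper_force: 0.0
```

```bash
python3 -m crank '[{"dx":0,"dy":0,"dz":0,"yaw":0},{"dx":0,"dy":0,"dz":0,"yaw":0},{"dx":0,"dy":0,"dz":0,"yaw":0},{"dx":0,"dy":0,"dz":0.02,"yaw":0},{"dx":0,"dy":0,"dz":0.03,"yaw":0},{"dx":0,"dy":0,"dz":0.025,"yaw":0}]' 0 50
```

```text
time_s: 4.08
ee_pos: [549.7, -196.0, 74.1]
ee_rot: [180.0, -0.1, -16.6]
force: [0.2, -0.7, -1.7]
gripper_width: 29.6
gripper_force: 50.0
```

```bash
python3 -m crank '[{"dx":-0.03,"dy":0.03,"dz":0,"yaw":0.34},{"dx":-0.033,"dy":0.05,"dz":0,"yaw":0.34},{"dx":-0.033,"dy":0.05,"dz":0,"yaw":0.34},{"dx":-0.033,"dy":0.05,"dz":0,"yaw":0.34},{"dx":-0.033,"dy":0.05,"dz":0,"yaw":0.34},{"dx":-0.033,"dy":0.05,"dz":0,"yaw":0.34},{"dx":-0.033,"dy":0.05,"dz":0,"yaw":0.34},{"dx":-0.033,"dy":0.05,"dz":0,"yaw":0.34},{"dx":-0.033,"dy":0.05,"dz":0,"yaw":0.34},{"dx":0,"dy":0.011,"dz":0,"yaw":0}]' && python3 -m crank '[{"dx":0,"dy":0,"dz":0,"yaw":0},{"dx":0,"dy":0,"dz":0,"yaw":0}]'
python3 - <<'E'
from h import *
s=telemetry.state();print(s['ee_pos'],s['ee_rot'],s['qpos'])
snap('wrist','w2')
E
```

```text
time_s: 5.32
ee_pos: [312.7, 158.4, 73.1]
ee_rot: [-180.0, -0.0, -1.1]
force: [0.5, -0.1, -1.1]
gripper_width: 29.4
gripper_force: 50.0
time_s: 5.58
ee_pos: [315.0, 156.4, 72.6]
ee_rot: [180.0, -0.0, -1.4]
force: [-0.2, -0.6, -0.9]
gripper_width: 29.9
gripper_force: 50.0
[315.02730219 156.40457454  72.62641381] [ 1.79994763e+02 -3.39143065e-02 -1.37631545e+00] [ 2.45479420e+01  8.64821618e+00  1.28985552e+02 -2.90077900e-02
  4.23380236e+01  1.15945696e+02]
```

View pics/w2.png

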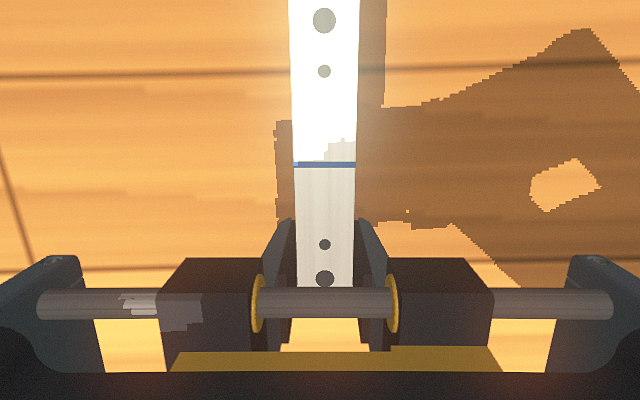

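```bash
python3 -m crank '[{"dx":0,"dy":0,"dz":-0.02,"yaw":0},{"dx":0,"dy":0,"dz":-0.02,"yaw":0},{"dx":0,"dy":0,"dz":-0.007,"yaw":0},{"dx":0.012,"dy":0,"dz":0,"yaw":0},{"dx":0.012,"dy":0,"dz":0,"yaw":0},{"dx":0.011,"dy":0,"dz":0,"yaw":0},{"dx":0,"dy":0,"dz":0,"yaw":0},{"dx":0,"dy":0,"dz":0,"yaw":0}]'
python3 - <<'E'
from h import *
w=load('w2')
A=onz(w,(323.5,20),76.6);B=onz(w,(325,278),76.6);C=onz(w,(324.2,163),76.6)
print(A,B,C,np.degrees(np.arctan2(*(A-B)[1::-1])))
a,_=snap('side','d1');b,_=snap('scene','s1')
cr=lambda im,x,y:cv2.resize(im[y:y+100,x:x+133],(800,600),interpolation=cv2.INTER_CUBIC)
cv2.imwrite('pics/c1.png',cr(a,195,135)); cv2.imwrite('pics/c1s.png',cr(b,330,160))
print(telemetry.state()['ee_pos'],telemetry.state()['force'])
E
```

```text
time_s: 6.62
ee_pos: [342.0, 156.8, 34.8]
ee_rot: [180.0, 0.0, -1.3]
force: [-0.4, -0.1, -2.1]
gripper_width: 29.7
gripper_force: 50.0
[426.49563684 153.10016269  76.6       ] [303.12527181 155.25048206  76.6       ] [365.30655382 154.2291155   76.6       ] -0.9985522071543171
[341.86978907 156.85189105  34.75938483] [ 0.31799058  0.09199066 -2.25062869]
```

View pics/c1.png

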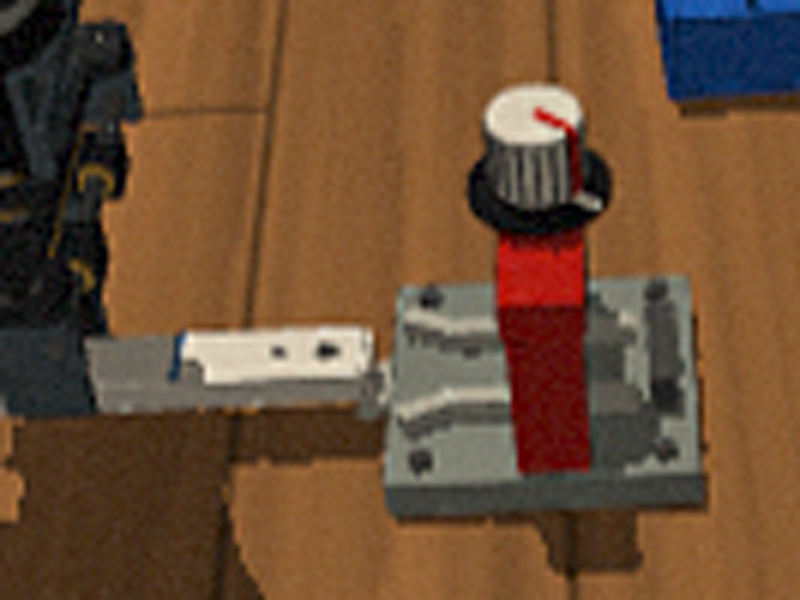

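The blank's nose is at crop (371,353), with holes at (327,350) and (279,351), just before the lip. The bed-top corners are at about (402,287), (690,279), (704,474) and (388,484). The marks are in line. Next I'll fit the jig and the blank in the same picture.

Run:
```python
from h import *
d=load('d1'); k=800/133
f=lambda u,v:(195+(u+.5)/k-.5,135+(v+.5)/6-.5)
J=np.array([[-70,62],[60,62],[60,-62],[-70,-62]],float)
W=np.array([onz(d,f(*p),20)[:2] for p in [(402,287),(690,279),(704,474),(388,484)]])
jm,wm=J.mean(0),W.mean(0);H=(J-jm).T@(W-wm);yaw=np.arctan2(H[0,1]-H[1,0],H[0,0]+H[1,1])
R=np.array([[np.cos(yaw),-np.sin(yaw)],[np.sin(yaw),np.cos(yaw)]]);O=wm-R@jm
print('W',W.round(1),'O',O,'yaw',np.degrees(yaw),'res',(W-(J@R.T+O)).round(1))
for n,p in dict(n1=(370,328),n2=(373,380),h1=(327,350),h2=(279,351)).items():
    x=onz(d,f(*p),38.5)[:2]; print(n,x.round(1),'jig',((x-O)@R).round(1))
# predict rails in crop
for x,y in [(-64,27.5),(-45,17.5),(-20,17.5),(-64,-27.5),(-45,-17.5),(-20,-17.5)]:
    q=proj(d,[*(R@np.array([x,y])+O),30]); print((x,y),((q[0]-195)*k,(q[1]-135)*6))
```

```text
W [[482.1 212.8]
 [609.8 207.2]
 [607.2  86. ]
 [479.5  91.5]] O [549.63955909 149.2087112 ] yaw -1.885846284712612 res [[ 0.4 -0.7]
 [-1.9 -2. ]
 [-0.4  0.7]
 [ 1.8  1.9]]
n1 [471.8 166.1] jig [-78.4  14.3]
n2 [474.1 133.8] jig [-75.  -17.9]
h1 [454.4 153.8] jig [-95.4   1.5]
h2 [434.4 154.9] jig [-115.3    1.9]
(-64, 27.5) (np.float64(405.5307967020374), np.float64(318.30029005981675))
(-45, 17.5) (np.float64(448.9465527456224), np.float64(332.356085183294))
(-20, 17.5) (np.float64(507.69009113467024), np.float64(330.25041831619063))
(-64, -27.5) (np.float64(398.0370888204431), np.float64(407.4818255289964))
(-45, -17.5) (np.float64(445.40431613594166), np.float64(388.9977924805609))
(-20, -17.5) (np.float64(505.7539600750424), np.float64(386.7661954346309))
```

```bash
python3 -m crank '[{"dx":0,"dy":-0.0013,"dz":0,"yaw":-0.06},{"dx":0.01,"dy":-0.0003,"dz":0,"yaw":0},{"dx":0.01,"dy":-0.0003,"dz":0,"yaw":0},{"dx":0.01,"dy":-0.0003,"dz":0,"yaw":0},{"dx":0.01,"dy":-0.0003,"dz":0,"yaw":0},{"dx":0,"dy":0,"dz":0,"yaw":0}]'&& python3 -m crank '[{"dx":0.01,"dy":-0.0003,"dz":-0.001,"yaw":0},{"dx":0.01,"dy":-0.0003,"dz":-0.001,"yaw":0},{"dx":0,"dy":0,"dz":0,"yaw":0},{"dx":0,"dy":0,"dz":0,"yaw":0}]'
```

```text
time_s: 7.48
ee_pos: [375.2, 155.0, 34.8]
ee_rot: [-180.0, -0.0, -1.6]
force: [-0.6, -0.2, -2.0]
gripper_width: 29.6
gripper_force: 50.0
time_s: 7.98
ee_pos: [390.1, 154.4, 33.1]
ee_rot: [180.0, 0.0, -1.6]
force: [0.7, 0.4, -1.1]
gripper_width: 29.8
gripper_force: 50.0
```

```bash
python3 -m crank '[{"dx":0.01,"dy":-0.0003,"dz":0,"yaw":0},{"dx":0.01,"dy":-0.0003,"dz":0,"yaw":0},{"dx":0,"dy":0,"dz":0,"yaw":0}]'&& python3 -m crank '[{"dx":0.01,"dy":-0.0003,"dz":0,"yaw":0},{"dx":0.01,"dy":-0.0003,"dz":0,"yaw":0},{"dx":0.01,"dy":-0.0003,"dz":0,"yaw":0},{"dx":0,"dy":0,"dz":0,"yaw":0},{"dx":0,"dy":0,"dz":0,"yaw":0}]'; python3 -c "
from h import *
print(telemetry.state()['torque'])"
```

```text
time_s: 8.35
ee_pos: [407.4, 154.1, 33.3]
ee_rot: [-180.0, -0.1, -1.6]
force: [-0.4, 0.1, -1.1]
gripper_width: 29.5
gripper_force: 50.0
time_s: 8.98
ee_pos: [430.0, 153.2, 33.1]
ee_rot: [180.0, 0.0, -1.6]
force: [0.4, -0.5, -1.5]
gripper_width: 29.9
gripper_force: 50.0
[0.05434753 0.10163125 0.0086738 ]
```

```bash
python3 -m crank '[{"dx":0.008,"dy":-0.0002,"dz":0,"yaw":0},{"dx":0.008,"dy":-0.0002,"dz":0,"yaw":0},{"dx":0.006,"dy":-0.0002,"dz":0,"yaw":0},{"dx":0,"dy":0,"dz":0,"yaw":0},{"dx":0,"dy":0,"dz":-0.001,"yaw":0},{"dx":0,"dy":0,"dz":0,"yaw":0}]'&& python3 -m crank '[{"dx":0.003,"dy":-0.0001,"dz":0,"yaw":0},{"dx":0.003,"dy":-0.0001,"dz":0,"yaw":0},{"dx":0,"dy":0,"dz":0,"yaw":0}]' 0 20; python3 -c "
from h import *
print(telemetry.state()['torque'])"
```

```text
time_s: 9.72
ee_pos: [447.8, 152.8, 32.4]
ee_rot: [180.0, 0.0, -1.6]
force: [1.1, 0.1, 0.5]
gripper_width: 29.6
gripper_force: 50.0
time_s: 10.1
ee_pos: [453.1, 152.7, 32.4]
ee_rot: [-180.0, -0.0, -1.6]
force: [0.6, -0.3, -1.7]
gripper_width: 29.9
gripper_force: 20.0
[ 0.01510037  0.04594299 -0.00962423]
```

Now I'll creep forward in steps of about 0.6 mm, watching the force.

```bash
python3 -m crank '[{"dx":0.0008,"dy":0,"dz":0,"yaw":0},{"dx":0.0008,"dy":0,"dz":0,"yaw":0},{"dx":0.0008,"dy":-0.0001,"dz":0,"yaw":0},{"dx":0.0008,"dy":0,"dz":0,"yaw":0},{"dx":0,"dy":0,"dz":0,"yaw":0}]' 0 15; python3 -m crank '[{"dx":0.0008,"dy":0,"dz":0,"yaw":0},{"dx":0.0008,"dy":0,"dz":0,"yaw":0},{"dx":0,"dy":0,"dz":0,"yaw":0}]'
```

```text
time_s: 10.72
ee_pos: [455.4, 152.5, 32.4]
ee_rot: [180.0, -0.0, -1.6]
force: [-0.6, 0.1, -1.4]
gripper_width: 30.0
gripper_force: 15.0
time_s: 11.1
ee_pos: [456.7, 152.6, 32.4]
ee_rot: [180.0, -0.0, -1.6]
force: [-0.2, -0.2, -0.4]
gripper_width: 30.1
gripper_force: 15.0
```

```bash
python3 -m crank '[{"dx":0.0008,"dy":0,"dz":0,"yaw":0},{"dx":0.0008,"dy":0,"dz":0,"yaw":0},{"dx":0,"dy":0,"dz":0,"yaw":0}]'
```

```text
time_s: 11.48
ee_pos: [458.0, 152.6, 32.4]
ee_rot: [180.0, -0.0, -1.6]
force: [0.6, -0.4, -1.5]
gripper_width: 29.8
gripper_force: 15.0
```

```bash
python3 -m crank '[{"dx":0.0008,"dy":0,"dz":0,"yaw":0},{"dx":0.0008,"dy":0,"dz":0,"yaw":0},{"dx":0,"dy":0,"dz":0,"yaw":0}]'
```

```text
time_s: 11.85
ee_pos: [458.2, 152.5, 32.3]
ee_rot: [180.0, 0.1, -1.6]
force: [-4.4, 1.1, 2.3]
gripper_width: 29.8
gripper_force: 15.0
```

```bash
python3 -m crank '[{"dx":0.0008,"dy":0,"dz":0,"yaw":0},{"dx":0.0008,"dy":0,"dz":0,"yaw":0},{"dx":0,"dy":0,"dz":0,"yaw":0}]'
```

```text
time_s: 12.22
ee_pos: [458.2, 152.5, 32.3]
ee_rot: [180.0, 0.2, -1.6]
force: [-6.6, 2.0, 4.7]
gripper_width: 29.7
gripper_force: 15.0
```

```bash
python3 -m crank '[{"dx":0.0008,"dy":0,"dz":0,"yaw":0},{"dx":0,"dy":0,"dz":0,"yaw":0}]'
```

```text
time_s: 12.48
ee_pos: [458.2, 152.5, 32.3]
ee_rot: [180.0, 0.3, -1.6]
force: [-8.6, 2.5, 6.6]
gripper_width: 29.9
gripper_force: 15.0
```

```bash
python3 -m crank '[{"dx":-0.002,"dy":0,"dz":0,"yaw":0},{"dx":0,"dy":0,"dz":0,"yaw":0},{"dx":0,"dy":0,"dz":0,"yaw":0},{"dx":0,"dy":0,"dz":0,"yaw":0}]' 1 && python3 -m crank '[{"dx":0,"dy":0,"dz":0.02,"yaw":0},{"dx":0,"dy":0,"dz":0.06,"yaw":0},{"dx":0,"dy":0,"dz":0.06,"yaw":0},{"dx":0,"dy":0,"dz":0.06,"yaw":0},{"dx":0,"dy":0,"dz":0,"yaw":0}]'
python3 - <<'E'
from h import *
a,_=snap('side','d2');b,_=snap('scene','s2')
cr=lambda im,x,y:cv2.resize(im[y:y+100,x:x+67],(400,600),interpolation=cv2.INTER_CUBIC)
cv2.imwrite('pics/c2.png',np.hstack([cv2.resize(a[135:225,230:320],(400,400),interpolation=cv2.INTER_CUBIC),cv2.resize(b[170:260,338:428],(400,400),interpolation=cv2.INTER_CUBIC)]))
E
```

```text
time_s: 12.98
ee_pos: [459.8, 152.6, 32.4]
ee_rot: [-180.0, -0.0, -1.6]
force: [0.1, -0.8, 0.3]
gripper_width: 67.2
gripper_force: 0.0
time_s: 13.6
ee_pos: [462.0, 153.2, 196.2]
ee_rot: [-179.8, -0.5, -1.6]
force: [-1.1, 0.5, -1.0]
gripper_width: 91.2
gripper_force: 0.0
```

View pics/c2.png

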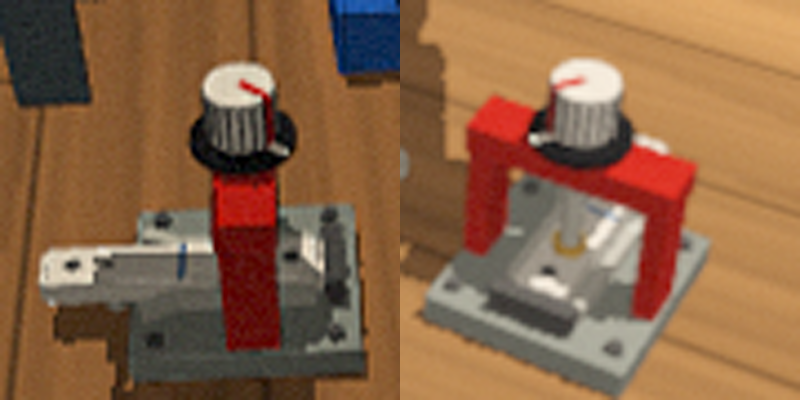

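The blank lies in the channel, with its left hole at (72,265), blue line at (183,260) and right hole at (291,255), and its nose at the dark stop near (328,268). I'll check the gap and the knob centre numerically.

Run:
```python
from h import *
d=load('d2');s=load('s2');k=400/90
f=lambda u,v,x0,y0:(x0+(u+.5)/k-.5,y0+(v+.5)/k-.5)
y=np.radians(-1.7);R=np.array([[np.cos(y),-np.sin(y)],[np.sin(y),np.cos(y)]]);O=np.array([549.6,149.2])
for n,p in dict(hole1=(72,265),mid=(183,260),hole2=(291,255)).items():
    x=onz(d,f(*p,230,135),36)[:2];print(n,x.round(1),((x-O)@R).round(1))
print('stop face top crop',[((q-np.array([230,135]))*k).round() for q in [proj(d,[*(R@np.array([40,yy])+O),zz]) for yy in(-25,25) for zz in (38,20)]])
# knob top: centre in side crop (238,82), scene crop (586-400,81)
print(tri([(d,f(238,83,230,135)),(s,f(186,81,338,170))]), onz(d,f(238,83,230,135),157),onz(s,f(186,81,338,170),157))
# collar disc centre (top z125)
print(onz(d,f(243,137,230,135),122),onz(s,f(180,134,338,170),122))
```

```text
hole1 [446.3 152.3] [-1.033e+02  1.000e-01]
mid [508.8 151.1] [-40.8   0.7]
hole2 [570.1 150. ] [20.5  1.4]
stop face top crop [array([325., 281.]), array([326., 304.]), array([322., 222.]), array([323., 245.])]
(array([547.75077886, 152.27538962, 157.59749073]), [0.3857006116641371, 0.3857006116641853]) [547.98309014 152.58429698 157.        ] [546.41897572 152.06023968 157.        ]
[548.32286056 151.56830295 122.        ] [547.47129188 152.20131146 122.        ]
```

```bash
R='x'; python3 -m crank '[{"dx":0.0265,"dy":0,"dz":0,"yaw":1},{"dx":0.0265,"dy":0,"dz":0,"yaw":1},{"dx":0.0265,"dy":0,"dz":0,"yaw":1},{"dx":0.0265,"dy":0,"dz":0,"yaw":1},{"dx":0,"dy":0,"dz":0,"yaw":1},{"dx":0,"dy":0,"dz":0,"yaw":1},{"dx":0,"dy":0,"dz":0,"yaw":1},{"dx":0,"dy":0,"dz":0,"yaw":1},{"dx":0,"dy":0,"dz":0,"yaw":1},{"dx":0,"dy":0,"dz":0,"yaw":1}]' && python3 -m crank '[{"dx":0,"dy":0,"dz":0,"yaw":1},{"dx":0,"dy":0,"dz":0,"yaw":1},{"dx":0,"dy":0,"dz":0,"yaw":1},{"dx":0,"dy":0,"dz":0,"yaw":1},{"dx":0,"dy":0,"dz":0,"yaw":1},{"dx":0,"dy":0,"dz":0,"yaw":1},{"dx":0,"dy":0,"dz":0,"yaw":1},{"dx":0,"dy":0,"dz":0,"yaw":1},{"dx":0,"dy":0,"dz":0,"yaw":1},{"dx":0,"dy":0,"dz":0,"yaw":1}]' && python3 -m crank '[{"dx":0,"dy":0,"dz":0,"yaw":1},{"dx":0,"dy":0,"dz":0,"yaw":1},{"dx":0,"dy":0,"dz":0,"yaw":1},{"dx":0,"dy":0,"dz":0,"yaw":1},{"dx":0,"dy":0,"dz":0,"yaw":0},{"dx":0,"dy":0,"dz":0,"yaw":0}]'
python3 -c "
from h import *
print(telemetry.state()['qpos'].round(1))"
```

```text
time_s: 14.95
ee_pos: [543.2, 152.2, 190.0]
ee_rot: [-179.9, 0.2, 48.6]
force: [-1.0, 0.1, 0.0]
gripper_width: 91.3
gripper_force: 0.0
time_s: 16.2
ee_pos: [543.2, 152.2, 190.0]
ee_rot: [-179.8, 0.0, 98.6]
force: [-0.0, -0.1, -0.9]
gripper_width: 91.1
gripper_force: 0.0
time_s: 16.95
ee_pos: [543.8, 152.4, 191.3]
ee_rot: [-179.9, -0.0, 118.3]
force: [-0.5, 0.1, 0.4]
gripper_width: 91.5
gripper_force: 0.0
[ 14.5  18.7  93.7   0.   67.7 -13.8]
```

```bash
python3 -m crank '[{"dx":0.0055,"dy":-0.0005,"dz":-0.02,"yaw":0},{"dx":0,"dy":0,"dz":-0.02,"yaw":0},{"dx":0,"dy":0,"dz":-0.015,"yaw":0},{"dx":0,"dy":0,"dz":-0.0125,"yaw":0},{"dx":0,"dy":0,"dz":0,"yaw":0},{"dx":0,"dy":0,"dz":0,"yaw":0}]' && python3 -m crank '[{"dx":0,"dy":0,"dz":0,"yaw":0},{"dx":0,"dy":0,"dz":0,"yaw":0},{"dx":0,"dy":0,"dz":0,"yaw":0},{"dx":0,"dy":0,"dz":0,"yaw":0},{"dx":0,"dy":0,"dz":0,"yaw":0},{"dx":0,"dy":0,"dz":0,"yaw":0},{"dx":0,"dy":0,"dz":0,"yaw":0},{"dx":0,"dy":0,"dz":0,"yaw":0}]' 0 6
python3 -c "
from h import *
print(telemetry.state()['torque'])"
```

```text
time_s: 17.7
ee_pos: [549.0, 152.2, 138.7]
ee_rot: [179.9, 0.0, 118.4]
force: [0.4, 0.6, -0.1]
gripper_width: 91.2
gripper_force: 0.0
time_s: 18.7
ee_pos: [547.9, 151.8, 138.4]
ee_rot: [-179.9, -0.0, 118.4]
force: [-3.9, -2.0, 2.7]
gripper_width: 37.7
gripper_force: 6.0
[-0.40184512  0.53152939 -0.03140263]
```

```bash
python3 -m crank '[{"dx":-0.0007,"dy":-0.0004,"dz":0,"yaw":0},{"dx":0,"dy":0,"dz":0,"yaw":0},{"dx":0,"dy":0,"dz":0,"yaw":0}]' 0 20
python3 -c "
from h import *
print(telemetry.state()['torque'])"
```

```text
time_s: 19.08
ee_pos: [547.9, 151.8, 138.3]
ee_rot: [-180.0, -0.0, 118.4]
force: [-3.5, -1.7, 2.8]
gripper_width: 37.6
gripper_force: 20.0
[-0.30717866  0.49428767  0.02030985]
```

```bash
python3 -m crank '[{"dx":-0.001,"dy":-0.0005,"dz":0,"yaw":0},{"dx":0,"dy":0,"dz":0,"yaw":-0.6},{"dx":0,"dy":0,"dz":0,"yaw":-1},{"dx":0,"dy":0,"dz":0,"yaw":-1},{"dx":0,"dy":0,"dz":0,"yaw":-1}]' 0 50
python3 -c "
from h import *
print(telemetry.state()['torque'])"; python3 -m crank '[{"dx":0,"dy":0,"dz":0,"yaw":-1},{"dx":0,"dy":0,"dz":0,"yaw":-1},{"dx":0,"dy":0,"dz":0,"yaw":-1}]'
python3 -c "
from h import *
print(telemetry.state()['torque'])"
```

```text
time_s: 19.7
ee_pos: [547.7, 151.7, 138.4]
ee_rot: [179.9, -0.0, 100.3]
force: [-1.9, -1.5, 1.5]
gripper_width: 37.4
gripper_force: 50.0
[-0.2432137   0.30751239  0.16999927]
time_s: 20.08
ee_pos: [547.5, 151.7, 138.4]
ee_rot: [180.0, -0.0, 85.3]
force: [-1.7, -1.0, 1.7]
gripper_width: 37.3
gripper_force: 50.0
[-0.16971245  0.3247004   0.11149783]
```

```bash
cat > t.py <<'E'
from h import *
s=telemetry.state();print('TZ',s['torque'].round(3),'q6',s['qpos'][5].round(1))
E
python3 -m crank '[{"dx":0,"dy":0,"dz":0,"yaw":-1},{"dx":0,"dy":0,"dz":0,"yaw":-1}]'|grep rot;python3 t.py
```

```text
ee_rot: [180.0, -0.0, 75.3]
TZ [-0.203  0.355  0.123] q6 29.1
```

```bash
python3 -m crank '[{"dx":0,"dy":0,"dz":0,"yaw":-1},{"dx":0,"dy":0,"dz":0,"yaw":-1}]'|grep rot;python3 t.py
```

```text
ee_rot: [180.0, -0.0, 65.2]
TZ [-0.133  0.439  0.094] q6 39.1
```

```bash
python3 -m crank '[{"dx":0,"dy":0,"dz":0,"yaw":-1}]'|grep rot;python3 t.py
```

```text
ee_rot: [180.0, -0.0, 60.3]
TZ [-0.19   0.406  0.226] q6 44.1
```

```bash
python3 -m crank '[{"dx":0,"dy":0,"dz":0,"yaw":-0.6}]'|grep rot;python3 t.py
```

```text
ee_rot: [-180.0, -0.0, 57.3]
TZ [-0.129  0.437  0.14 ] q6 47.0
```

```bash
python3 -m crank '[{"dx":0,"dy":0,"dz":0,"yaw":-0.6}]'|grep rot;python3 t.py
```

```text
ee_rot: [-180.0, -0.0, 54.3]
TZ [-0.144  0.418  0.193] q6 50.0
```

```bash
cat > t.py <<'E'
from h import *
L=[telemetry.state()['torque'][2]]
for _ in range(3): im=eyes.grab_frame('side'); L.append(telemetry.state()['torque'][2])
print('TZ',np.round(L,3),'mean',np.mean(L).round(3))
E
python3 -m crank '[{"dx":0,"dy":0,"dz":0,"yaw":-1}]'|grep rot;python3 t.py
```

```text
ee_rot: [-180.0, -0.0, 49.3]
TZ [0.312 0.045 0.022 0.067] mean 0.111
```

```bash
python3 -m crank '[{"dx":0,"dy":0,"dz":0,"yaw":-1}]'|grep rot;python3 t.py
```

```text
ee_rot: [-180.0, -0.0, 44.4]
TZ [0.356 0.082 0.084 0.111] mean 0.158
```

```bash
python3 -m crank '[{"dx":0,"dy":0,"dz":0,"yaw":-1}]'|grep rot;python3 t.py
```

```text
ee_rot: [-180.0, -0.0, 39.4]
TZ [0.378 0.113 0.12  0.149] mean 0.19
```

Run:
```python
from h import *
a,_=snap('side','d3');b,_=snap('scene','s3')
cv2.imwrite('pics/c3.png',np.hstack([cv2.resize(a[140:190,260:310],(400,400),interpolation=cv2.INTER_CUBIC),cv2.resize(b[172:222,355:405],(400,400),interpolation=cv2.INTER_CUBIC)]))
```

View pics/c3.png

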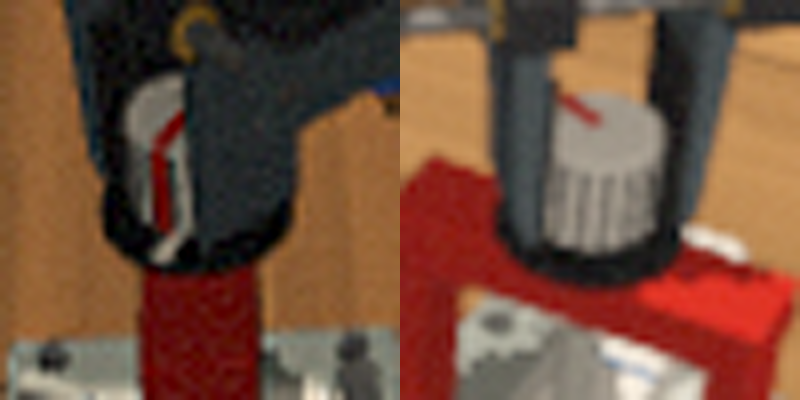

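The red mark runs down the knob side to about (162,228), and the white mark is at about (165,252). I'll compare the two angles numerically against the untouched picture.

Run:
```python
from h import *
d=load('d3')
for C in [(548,152)]:
  for th in range(-100,-160,-6):
    t=np.radians(th);u=np.array([np.cos(t),np.sin(t)])
    f=lambda r,z:((proj(d,[*(np.array(C)+r*u),z])-[260,140]+.5)*8).round().tolist()
    print(th,'kbot',f(19,125),'ktop',f(19,157),'c24',f(24,125),'c29top',f(29,125),'c29bot',f(29,119))
g=lambda z:((proj(d,[548,152,z])-[260,140]+.5)*8).round();print('ctr',g(125),g(157))
a=cv2.imread('pics/d3.png')[140:190,260:310].astype(int)
r=(a[...,2]>110)&(a[...,1]<60); w=(a.min(2)>120)
for y in range(12,35): print(y,[x for x in range(50) if r[y,x]],[x for x in range(12,26) if w[y,x]])
```

```text
-100 kbot [186.0, 239.0] ktop [179.0, 152.0] c24 [184.0, 250.0] c29top [181.0, 261.0] c29bot [182.0, 277.0]
-106 kbot [180.0, 239.0] ktop [172.0, 151.0] c24 [175.0, 249.0] c29top [171.0, 260.0] c29bot [172.0, 276.0]
-112 kbot [173.0, 238.0] ktop [165.0, 150.0] c24 [167.0, 248.0] c29top [161.0, 259.0] c29bot [162.0, 274.0]
-118 kbot [167.0, 236.0] ktop [159.0, 149.0] c24 [159.0, 246.0] c29top [151.0, 256.0] c29bot [153.0, 272.0]
-124 kbot [161.0, 234.0] ktop [153.0, 147.0] c24 [152.0, 244.0] c29top [142.0, 253.0] c29bot [144.0, 269.0]
-130 kbot [156.0, 232.0] ktop [147.0, 144.0] c24 [145.0, 241.0] c29top [134.0, 250.0] c29bot [135.0, 266.0]
-136 kbot [151.0, 229.0] ktop [142.0, 142.0] c24 [138.0, 237.0] c29top [126.0, 246.0] c29bot [128.0, 262.0]
-142 kbot [146.0, 226.0] ktop [137.0, 139.0] c24 [133.0, 234.0] c29top [119.0, 241.0] c29bot [121.0, 257.0]
-148 kbot [142.0, 223.0] ktop [133.0, 136.0] c24 [128.0, 229.0] c29top [113.0, 236.0] c29bot [115.0, 252.0]
-154 kbot [139.0, 219.0] ktop [130.0, 132.0] c24 [123.0, 225.0] c29top [108.0, 231.0] c29bot [110.0, 246.0]
ctr [197. 199.] [189. 112.]
12 [] []
13 [] []
14 [] []
15 [] []
16 [] []
17 [19] []
18 [19] []
19 [] []
20 [] []
21 [] []
22 [] []
23 [] []
24 [] []
25 [] []
26 [] []
27 [] []
28 [] []
29 [] []
30 [] []
31 [] [20]
32 [] []
33 [] []
34 [] []
```

Red sits at about −121° and white at about −110°, so the clutch has slipped roughly 10°. The turning torque also levelled off at 0.36–0.38 N m. I'll stop here, release and lift clear.

```bash
python3 -m crank '[{"dx":0,"dy":0,"dz":0,"yaw":0},{"dx":0,"dy":0,"dz":0,"yaw":0},{"dx":0,"dy":0,"dz":0,"yaw":0},{"dx":0,"dy":0,"dz":0,"yaw":0},{"dx":0,"dy":0,"dz":0,"yaw":0},{"dx":0,"dy":0,"dz":0,"yaw":0}]' 1 && python3 -m crank '[{"dx":0,"dy":0,"dz":0.02,"yaw":0},{"dx":0,"dy":0,"dz":0.05,"yaw":0},{"dx":0,"dy":0,"dz":0.06,"yaw":0},{"dx":-0.05,"dy":0,"dz":0.03,"yaw":0},{"dx":-0.07,"dy":0,"dz":0,"yaw":0},{"dx":-0.05,"dy":0,"dz":0,"yaw":0},{"dx":0,"dy":0,"dz":0,"yaw":0}]'
python3 - <<'E'
from h import *
a,_=snap('side','d4');b,_=snap('scene','s4')
cv2.imwrite('pics/c4.png',np.hstack([cv2.resize(a[140:220,240:320],(400,400),interpolation=cv2.INTER_CUBIC),cv2.resize(b[175:255,345:425],(400,400),interpolation=cv2.INTER_CUBIC)]))
E
```

```text
time_s: 22.62
ee_pos: [547.3, 151.4, 138.4]
ee_rot: [180.0, -0.0, 39.4]
force: [0.3, -0.8, -0.4]
gripper_width: 91.2
gripper_force: 0.0
time_s: 23.5
ee_pos: [409.1, 151.3, 268.1]
ee_rot: [180.0, -0.1, 39.5]
force: [1.6, -0.3, -0.0]
gripper_width: 91.3
gripper_force: 0.0
```

View pics/c4.png

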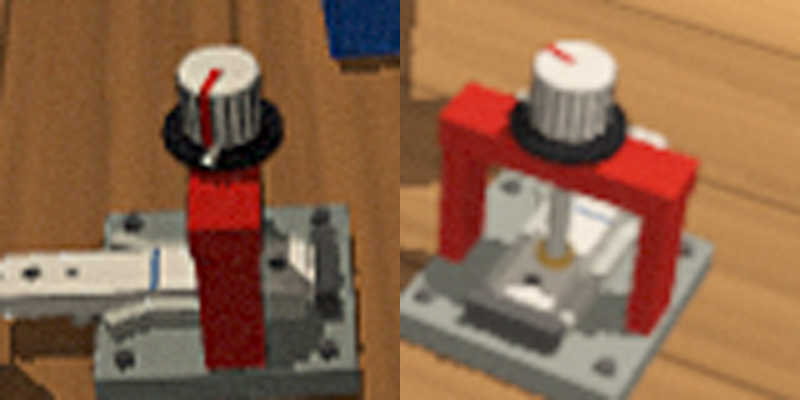

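The foot is down on the blank at (556,252), and the blank is still against the stop. The red mark, at (205,143), stands slightly clockwise of the white mark at (210,157).

```bash
python3 -c "
from h import *
print(ticket.job_done())"
```

```text
the job is handed in; nothing more can be done
None
```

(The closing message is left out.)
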